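# Put the pantry staples back on their matching shelf pads

## Robot

A 6-joint arm with a two-finger parallel gripper is mounted at the origin on the work surface. World frame = base frame: x ahead of the robot, y to its left, z up, the work surface at z = 0. Lengths are in m, angles in rad, forces in N, time in s.
With the tool pointing down it reaches from about 0.275 to 0.725 m from the base axis. Payload 5.6 kg.
Tool frame: the origin (TCP) lies between the finger pads; the fingertips stand 8 mm ahead of it and the grasp point (between the pads) lies 11 mm behind it; z points along the fingers, y is the line along which they close (so a half turn about z gives the same grasp; the last joint's range is limited). The gripper opens to 85 mm and grips with 20 to 120 N. Pads are 22 mm wide; open, the fingers measure 114 mm over their backs; the gripper's body (76 mm by 85 mm) begins 54 mm behind the grasp point. The pads swing forward as they close: fully open they stand 13 mm farther back than shut.
Start: joints at [1.573, 0.255, 0.108, 0, -1.424, -0.285], TCP at [0.153, 0.528, 0.239] pointing down, gripper open.
Joint ranges: [-2.95, 2.95], [-1.21, 1.97], [-1.09, 1.5], [-2.87, 1.71], [-2.94, -0.07], [-3.05, 3.05]. Speed limits (rad/s): [2.57, 2.57, 3.14, 3.14, 3.14, 3.14].

## Interface

Orientations are given as a 3x3 rotation matrix whose columns are the frame's x, y, z axes.
In Python, from rig import arm gives the robot as it stands.
- The arm moves only by the shell command python3 -m crank 'ROWS' [FORCE]. ROWS is a JSON object whose one key "rows" holds a list that holds one entry, the list of rows, each a list of 7 numbers: the opening, from -1 (shut) to 1 (fully open), then the shift along the tool's x, y, z in cm, then the turn, a rotation vector about the tool's x, y, z in rad. A call has 1 to 5 rows; each row shifts and turns the commanded pose from where the row before left it, along the tool's axes as they then stand; what a row does not reach is not made up. A row lasts 1/12 s, in which the tool goes at most 41.7 mm and 7.16 degrees, less where a joint would pass 70% of its speed; a pose out of reach is approached as far as the arm can. A call is refused whole if a number of a shift passes 4.17 or a number of a turn 0.125, either way. A call with a gripper value outside its range is refused whole. The fingers move at their own pace and stop on an object; FORCE is the grip in N (left out, the last holds). Time passes only in rows, so rows that do not move let the fingers close. It gives the time, the measured TCP pose, the force, the opening and the grip force at its end, in the units of the state.
- arm.read_state(): the state, without advancing time (a new reading comes with each control period).
- arm.grab_frame(name): name is "side" or "top" or "wrist"; returns the picture (384x512x3 uint8, red, green, blue); there is no depth.
- arm.camera_params(name): a dict with "mtx" (3x3 intrinsics, pixels), "rvec" (rotation vector, rad) and "tvec" (3), from world to camera coordinates, as OpenCV has them. Camera axes: x right, y down, z forward; pixel columns grow to the right and rows downward; lengths in m; the calibration is good to about 2 mm. A picture is of the moment at which its call begins: read the wrist's pose just before it. camera_params takes no time and is no camera call; for the wrist camera it gives the pose at the moment of the call.
- arm.sign_off(): hands the job in; it is judged then, once.
The state is a dict: "t": time; "joints": joint angles; "joint_vel": joint speeds; "tau": joint torques, N m; "eef_pos": TCP position; "eef_rot": TCP orientation; "ft_force": force on the tool from outside, world axes, zero at the start; "torque": the same for the moment, N m; "grip_width": opening from 0.0 (shut) to 1.0 (fully open); "gripper_force": force on a finger pad.
Only numpy, scipy, OpenCV 4.12 (cv2) and the standard library are available. Lean on these libraries where they do the work, as an engineer would, in place of code of your own. Each camera call takes 0.05 s, during which the arm holds its last target. There are 200 camera calls.

## Task

Put each of the four staples back upright on the shelf pad made for it, centred inside the white outline: the tomato can on the red round pad, the salt mill on the black round pad, the clasp jar squared up on the orange square pad and the blue tin lined up lengthwise on the blue oblong pad. Let go of each, tip none of them over, and leave the amber bottle and the white ramekin standing where they are.

Things in the scene. Friction and masses are not known exactly. Their poses are not given: they have to be found in the camera images.
- can: small closed tomato can, upright: steel, red label with a green band, 54 mm across (55 over the label), 89 mm high, about 0.22 kg. Origin at the centre of its underside, z up. Round: any grasp yaw; grip its side 45 to 70 mm above the underside.
- mill: press-button salt mill, upright round column 44 mm across and 130 mm high: black base, clear acrylic body filled with white salt, steel head from 96 to 122 mm, small black button on top (20 mm across, rigid here). About 0.18 kg. Origin at the centre of its underside, z up. Grip its side 80 to 105 mm above the underside, any yaw.
- jar: square glass jar, upright, brown filling, orange gasket, round glass lid held shut by a steel bail clasp: body 58 x 58 mm, 80 mm high, 103 mm with lid and wire, about 0.35 kg. Origin at the centre of its underside, z up; the clasp stands out 8 mm on its -x side, the hinge 5 mm on its +x side: grip the two plain faces (closing along its y) 55 to 65 mm above the underside.
- tin: blue oblong tea tin with a brass line and a brass border on its lid, upright: 86 mm (its x) x 48 mm (its y), 60 mm high; the lid part, 46 to 60 mm up, is 88 x 50 mm. The lid does not open. About 0.16 kg. Origin at the centre of its underside, z up. Grip across the 48 mm, 30 to 45 mm above the underside.
- can_pad: red round pad for the tomato can, 90 mm across, fixed, 4 mm thick; origin at the centre of its underside on the shelf, z up. A fine white outline is drawn 12 mm outside the footprint of the thing that belongs there. 
- mill_pad: black round pad for the salt mill, 80 mm across, fixed, 4 mm thick; origin at the centre of its underside on the shelf, z up. A fine white outline is drawn 12 mm outside the footprint of the thing that belongs there. 
- jar_pad: orange square pad for the clasp jar, 94 x 94 mm, sides along its x and y, fixed, 4 mm thick; origin at the centre of its underside on the shelf, z up. A fine white outline is drawn 12 mm outside the footprint of the thing that belongs there. 
- tin_pad: blue oblong pad for the tea tin, 122 mm (its x) x 84 mm (its y), fixed, 4 mm thick; origin at the centre of its underside on the shelf, z up. A fine white outline is drawn 12 mm outside the footprint of the thing that belongs there. 
- bottle: amber glass vinegar bottle with a black cap, 50 mm across, 140 mm high, loose, to be left where it stands. Origin at the centre of its underside.
- ramekin: white ceramic ramekin, open cup 70 mm across, 42 mm high, loose and empty, to be left where it stands. Origin at the centre of its underside.
Not all that is in view belongs to the job. Leave any pink or turquoise look-alike of the tin alone.

How it is judged:
At the end, for the whole second after the job is handed in: Each of the four things stands upright (within 0.1 rad) and at rest on its own pad, its centre within 12 mm of the pad's centre; the tin's long side is within 0.22 rad of the pad's long side (either way round), and the jar's sides are within 0.22 rad of the square pad's sides (any of the four ways) (horizontal distance between can and can_pad below 0.012 m and z of can in the frame of can_pad between 0.001 and 0.008 m and angle between each of can, mill, jar, tin's own z axis and vertical below 0.1 rad and linear speed of each of can, mill, jar, tin below 0.02 m/s and angular speed of each of can, mill, jar, tin below 0.2 rad/s and horizontal distance between mill and mill_pad below 0.012 m and z of mill in the frame of mill_pad between 0.001 and 0.008 m and horizontal distance between jar and jar_pad below 0.012 m and z of jar in the frame of jar_pad between 0.001 and 0.008 m and horizontal distance between tin and tin_pad below 0.012 m and z of tin in the frame of tin_pad between 0.001 and 0.008 m and angle between the x axis of tin and the x axis of tin_pad, either way round below 0.22 rad and (angle between the x axis of jar and the x axis of jar_pad, either way round below 0.22 rad or angle between the x axis of jar and the y axis of jar_pad, either way round below 0.22 rad)); the robot touches nothing.
It fails at once if one of the four things, or the bottle, is tipped over (more than 0.7 rad) (angle between any of can, mill, jar, tin, bottle's own z axis and vertical above 0.7 rad).
It fails at once if the bottle or the ramekin is shifted by more than 20 mm (distance of any of bottle, ramekin from where it was at the start of the episode above 0.02 m).
It also fails if it takes over 122 s, if anything falls off the work surface, if the arm or the gripper's body presses on something with over 40 N, if the wrist force passes 120 N, or if a joint passes its speed limit or range.

## Working session

There is one attempt and no reset: what is moved stays moved. The work goes in short steps, Python scripts to look and compute and a shell command to move; the robot and the scene stay as the last step left them, time stands still between calls to the robot, and variables do not carry over. Pictures are saved under pics/ and viewed, at most 14 in all, crops included, and the job is handed in when it is done.

```bash
ls; mkdir -p pics
python3 - <<'E'
from rig import arm
import cv2,numpy as np
s=arm.read_state();print(s['t'],s['eef_pos'],np.round(s['eef_rot'],3).tolist(),s['grip_width'])
for n in('top','side'):
    f=arm.grab_frame(n);cv2.imwrite(f'pics/{n}0.png',f[:,:,::-1])
    p=arm.camera_params(n);R=cv2.Rodrigues(np.array(p['rvec'],float))[0];print(n,p['mtx'],(-R.T@np.array(p['tvec']).ravel()),R.tolist())
E
```

```text
pics
0.0 [0.15327613 0.52769528 0.23836319] [[0.96, -0.279, -0.0], [-0.279, -0.96, -0.002], [0.0, 0.002, -1.0]] 1.0014444839827992
top [[373.06155273   0.         251.63573092]
 [  0.         373.06155273 191.22168432]
 [  0.           0.           1.        ]] [ 0.29317445 -0.03296313  1.09530204] [[-0.007003569202966187, -0.9999180693359437, 0.010714692431334605], [-0.9857927140050291, 0.005105608668833805, -0.16788882563982496], [0.16782036537029135, -0.011738286740387682, -0.9857477048369844]]
side [[469.68931084   0.         251.76795346]
 [  0.         469.68931084 193.54773366]
 [  0.           0.           1.        ]] [-0.08458431 -0.74127893  0.95707636] [[0.775662608317962, -0.6310540746189692, -0.010875337427992265], [-0.45985263688937317, -0.5532595915277987, -0.6945785605159317], [0.4322997460134189, 0.5437596705248467, -0.7193346580746987]]
```

View pics/top0.png

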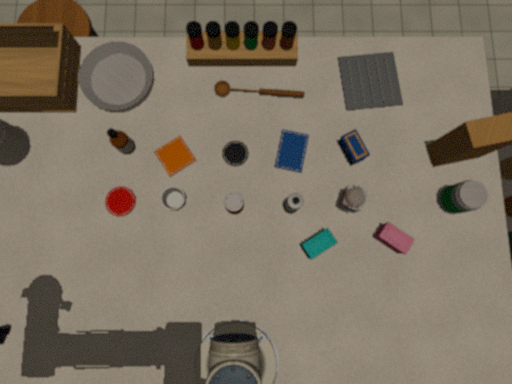

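View pics/side0.png

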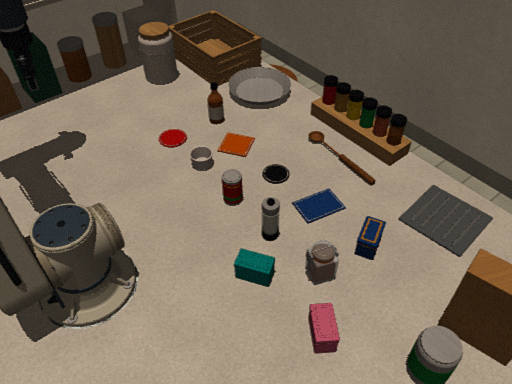

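Candidates in the top picture:
- **Can:** grey lid at (234,203), over a red label in the side view. It could be confused with the ramekin (174,199) or the green/grey jar (463,197).
- **Mill:** (293,202).
- **Jar:** (352,198).
- **Tin:** navy with brass at (354,147). Turquoise (319,243) and pink (395,238) are the look-alikes, and (292,151) is the blue pad.
- **Pads:** red (120,201), orange (175,155), black (235,153), blue (292,151).
- **Bottle:** (120,140).

Next I'll check these choices in a close crop and measure.

```bash
cat > h.py <<'E'
import cv2,numpy as np
from rig import arm
def ray(p,uv,z):
    R=cv2.Rodrigues(np.array(p['rvec'],float))[0];c=-R.T@np.array(p['tvec'],float).ravel()
    d=R.T@np.linalg.inv(np.array(p['mtx']))@np.array([uv[0],uv[1],1.]);return (c+d*(z-c[2])/d[2])
def proj(p,P):
    return cv2.projectPoints(np.array(P,float).reshape(-1,1,3),np.array(p['rvec'],float),np.array(p['tvec'],float),np.array(p['mtx']),None)[0].reshape(-1,2)
def rectify(f,p,x0,y0,n=400,s=.0005,z=0.):
    # not a model: ground-plane view, rows down = -x, cols right = -y
    pass
E
python3 - <<'E'
from h import *
img=cv2.imread('pics/top0.png');hsv=cv2.cvtColor(img,cv2.COLOR_BGR2HSV)
p=arm.camera_params('top')
def blobs(name,m,box,z):
    x0,y0,x1,y1=box;k=np.zeros(m.shape,np.uint8);k[y0:y1,x0:x1]=m[y0:y1,x0:x1]
    cs,_=cv2.findContours(k.astype(np.uint8),cv2.RETR_EXTERNAL,cv2.CHAIN_APPROX_NONE)
    c=max(cs,key=cv2.contourArea);W=np.array([ray(p,q[0],z)[:2] for q in c])
    r=cv2.minAreaRect((W*1000).astype(np.float32));print(name,'area',cv2.contourArea(c),'ctr mm',np.round(r[0],1),'size',np.round(r[1],1),'ang',round(r[2],1), 'px',np.round(c[:,0].mean(0),1))
H,S,V=cv2.split(hsv)
blobs('redpad',((S>150)&((H<8)|(H>172))),(95,175,145,225),.004)
blobs('orange',((S>150)&(H<20)),(145,125,205,185),.004)
blobs('black',(V<75),(210,130,260,177),.004)
blobs('bluepad',((S>120)&(H>100)&(H<125)),(265,120,320,180),.004)
blobs('tin',(((S>90)&(H>100)&(H<130))|(V<70)),(330,120,380,175),.06)
g=img[118:268,95:425];cv2.imwrite('pics/crop1.png',cv2.resize(g,None,fx=2.4,fy=2.4,interpolation=cv2.INTER_CUBIC))
E
```

```text
redpad area 563.5 ctr mm [452.7 341. ] size [81.7 79. ] ang 46.5 px [120.2 201. ]
orange area 759.5 ctr mm [589.8 184.8] size [89.2 89.3] ang 33.4 px [174.6 156.2]
black area 380.0 ctr mm [596.5   5. ] size [69.5 68.6] ang 89.8 px [235. 153.]
bluepad area 685.5 ctr mm [ 603.2 -167.2] size [ 68.7 110. ] ang 79.1 px [291.3 150.7]
tin area 192.5 ctr mm [ 584.  -323.6] size [87.3 47.9] ang 45.2 px [349.6 152.3]
```

View pics/crop1.png

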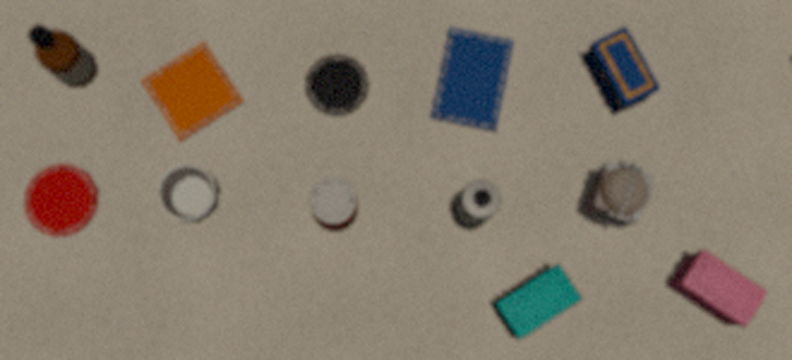

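The crop confirms the choices: can lid at (334,200), mill button at (483,198), jar lid at (624,188) and tin with its brass border at (627,65), all in crop pixels. I'll compute positions from both views.

```bash
python3 - <<'E'
from h import *
p=arm.camera_params('top');q=arm.camera_params('side')
def P(p):
    return np.array(p['mtx'])@np.hstack([cv2.Rodrigues(np.array(p['rvec'],float))[0],np.array(p['tvec'],float).reshape(3,1)])
for n,c,s,z in(('can',(334,200),(232,175),.089),('mill',(483,198),(269.5,201),.13),('jar',(624,188),(323,248),.103)):
    u=np.array((95+c[0]/2.4,118+c[1]/2.4));X=cv2.triangulatePoints(P(p),P(q),u.reshape(2,1),np.array(s,float).reshape(2,1));X=(X[:3]/X[3]).ravel()
    print(n,'top',np.round(ray(p,u,z),3),'side',np.round(ray(q,s,z),3),'tri',np.round(X,3))
img=cv2.imread('pics/top0.png');H,S,V=cv2.split(cv2.cvtColor(img,cv2.COLOR_BGR2HSV))
m=((H<25)&(S>75)).astype(np.uint8);k=np.zeros_like(m);k[125:170,335:380]=m[125:170,335:380]
W=np.array([ray(p,(x,y),.06)[:2]*1000 for y,x in np.argwhere(k)],np.float32);r=cv2.minAreaRect(W);print('brass',r,len(W))
# blue pad/orange pad from side
img=cv2.imread('pics/side0.png');H,S,V=cv2.split(cv2.cvtColor(img,cv2.COLOR_BGR2HSV))
for n,m,b in(('red',(S>150)&((H<8)|(H>172)),(155,125,192,150)),('or',(S>150)&(H<20),(215,130,260,160)),('blk',V<70,(258,160,292,186)),('blue',(S>120)&(H>100)&(H<125),(288,185,350,225))):
    k=np.zeros(m.shape,np.uint8);k[b[1]:b[3],b[0]:b[2]]=m[b[1]:b[3],b[0]:b[2]]
    W=np.array([ray(q,(x,y),.004)[:2]*1000 for y,x in np.argwhere(k)],np.float32);print('side',n,cv2.minAreaRect(W))
E
python3 -m crank '{"rows":[[[1,0,0,0,0,0,-0.0943],[1,0,0,0,0,0,-0.0943],[1,0,0,0,0,0,-0.0943],[1,2.0,3.5,0,0,0,0],[1,2.0,3.5,0,0,0,0]]]}'
```

```text
can top [0.437 0.003 0.089] side [0.44  0.002 0.089] tri [0.438 0.002 0.09 ]
mill top [ 0.432 -0.161  0.13 ] side [ 0.43  -0.163  0.13 ] tri [ 0.432 -0.161  0.127]
jar top [ 0.447 -0.324  0.103] side [ 0.445 -0.332  0.103] tri [ 0.449 -0.327  0.094]
brass ((601.5118408203125, -341.5458984375), (75.47242736816406, 48.874446868896484), 23.356245040893555) 134
side red ((450.9526672363281, 335.14105224609375), (85.43729400634766, 87.2496566772461), 50.13251495361328)
side or ((586.8156127929688, 179.24472045898438), (97.15916442871094, 93.7764892578125), 32.89704132080078)
side blk ((594.2152099609375, -1.37225341796875), (81.08168029785156, 73.84014129638672), 49.91780090332031)
side blue ((600.942138671875, -171.65203857421875), (81.74543762207031, 119.91777801513672), 76.85142517089844)
t: 0.52
eef_pos: [0.1931, 0.4577, 0.2377]
eef_rot: [[1.0, 0.003, -0.001], [0.003, -1.0, -0.003], [-0.001, 0.003, -1.0]]
ft_force: [1.2, 0.5, 0.9]
grip_width: 0.999
gripper_force: 0.0
```

```bash
python3 -m crank '{"rows":[[[1,1.9,3.5,0,0,0,0],[1,1.9,3.5,0,0,0,0],[1,1.9,3.5,0,0,0,0],[1,1.9,3.5,0,0,0,0],[1,1.9,3.5,0,0,0,0]]]}' >/dev/null
python3 -m crank '{"rows":[[[1,1.9,3.5,0,0,0,0],[1,1.9,3.5,0,0,0,0],[1,1.9,3.5,0,0,0,0],[1,1.9,3.5,0,0,0,0],[1,1.9,3.5,0,0,0,0]]]}' >/dev/null
python3 -m crank '{"rows":[[[1,1.9,3.5,0,0,0,0],[1,1.9,3.5,0,0,0,0],[1,1.7,3.5,0,0,0,0],[1,0,0,0,0,0,0],[1,0,0,0,0,0,0]]]}'
python3 - <<'E'
from h import *
p=arm.camera_params('wrist');f=arm.grab_frame('wrist');cv2.imwrite('pics/w1.png',f[:,:,::-1])
R=cv2.Rodrigues(np.array(p['rvec'],float))[0];print(np.round(-R.T@np.array(p['tvec']).ravel(),4),np.round(R,3).tolist(),np.array(p['mtx'])[0])
print(proj(p,[[.438,.0025,.089],[.438,.0025,0]]))
E
```

```text
t: 1.77
eef_pos: [0.4386, 0.0012, 0.2385]
eef_rot: [[1.0, -0.005, -0.002], [-0.005, -1.0, -0.0], [-0.002, 0.0, -1.0]]
ft_force: [-0.1, 0.7, -0.6]
grip_width: 1.004
gripper_force: 0.0
[0.5122 0.0012 0.3731] [[-0.005, -1.0, -0.001], [-0.956, 0.004, 0.294], [-0.294, 0.002, -0.956]] [338.21962164   0.         253.92997885]
[[253.11247005 179.17110557]
 [253.3718264  159.06232015]]
```

View pics/w1.png

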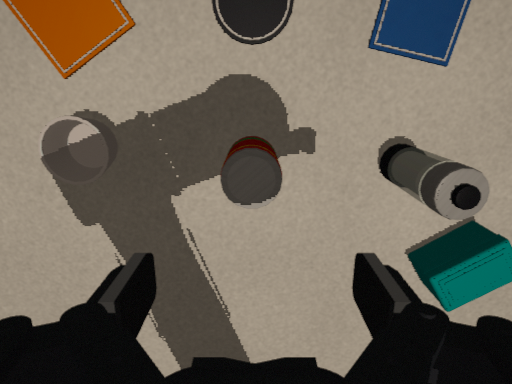

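The wrist view shows the can lid at (251,179), predicted at (253,179), so the can is at about (0.438, 0.003). It also shows the mill button at (466,196). Descend and grip.

```bash
python3 -m crank '{"rows":[[[1,0,-0.2,4,0,0,0],[1,0,0,4,0,0,0],[1,0,0,4,0,0,0],[1,0,0,4,0,0,0],[1,0,0,3.2,0,0,0]]]}' 
python3 -m crank '{"rows":[[[1,0,0,0,0,0,0],[-1,0,0,0,0,0,0],[-1,0,0,0,0,0,0],[-1,0,0,0,0,0,0],[-1,0,0,0,0,0,0]]]}' 40
python3 -m crank '{"rows":[[[-1,0,0,0,0,0,0],[-1,0,0,0,0,0,0],[-1,0,0,0,0,0,0],[-1,0,0,0,0,0,0]]]}' 40
```

```text
t: 2.23
eef_pos: [0.4368, 0.0063, 0.045]
eef_rot: [[1.0, 0.002, -0.001], [0.002, -1.0, 0.0], [-0.001, -0.0, -1.0]]
ft_force: [0.3, -0.1, -1.1]
grip_width: 1.006
gripper_force: 0.0
t: 2.65
eef_pos: [0.4405, 0.006, 0.05]
eef_rot: [[1.0, 0.001, 0.005], [0.001, -1.0, 0.001], [0.005, -0.001, -1.0]]
ft_force: [-1.9, 1.3, 8.1]
grip_width: 0.612
gripper_force: 41.9
t: 2.98
eef_pos: [0.4405, 0.006, 0.05]
eef_rot: [[1.0, 0.001, 0.005], [0.001, -1.0, 0.002], [0.005, -0.002, -1.0]]
ft_force: [-1.0, 1.1, 7.0]
grip_width: 0.61
gripper_force: 42.0
```

```bash
python3 -m crank '{"rows":[[[-1,0,0,-2,0,0,0],[-1,0,0,-3.5,0,0,0],[-1,0,0,-3.5,0,0,0],[-1,0.1,-3,0,0,0,0],[-1,0.1,-4,0,0,0,0]]]}' 
python3 -m crank '{"rows":[[[-1,0.1,-4,0,0,0,0],[-1,0.1,-4,0,0,0,0],[-1,0.1,-4,0,0,0,0],[-1,0.2,-4,0,0,0,0],[-1,0.2,-4,0,0,0,0]]]}' >/dev/null
python3 -m crank '{"rows":[[[-1,0.2,-4,0,0,0,0],[-1,0.2,-2.2,0,0,0,0],[-1,0,0,0,0,0,0],[-1,0,0,0,0,0,0],[-1,0,0,0,0,0,0]]]}'
python3 - <<'E'
from h import *
p=arm.camera_params('wrist');f=arm.grab_frame('wrist');cv2.imwrite('pics/w2.png',f[:,:,::-1])
print(proj(p,[[.452,.338,.004]]))
E
```

```text
t: 3.4
eef_pos: [0.4421, 0.0753, 0.1412]
eef_rot: [[1.0, -0.004, 0.007], [-0.004, -1.0, 0.004], [0.007, -0.004, -1.0]]
ft_force: [0.7, 0.1, -3.2]
grip_width: 0.611
gripper_force: 42.7
t: 4.23
eef_pos: [0.4513, 0.3369, 0.1379]
eef_rot: [[1.0, 0.0, 0.0], [0.0, -1.0, 0.001], [0.0, -0.001, -1.0]]
ft_force: [-0.2, 0.1, -2.2]
grip_width: 0.612
gripper_force: 42.9
[[253.42322632 182.73046664]]
```

View pics/w2.png

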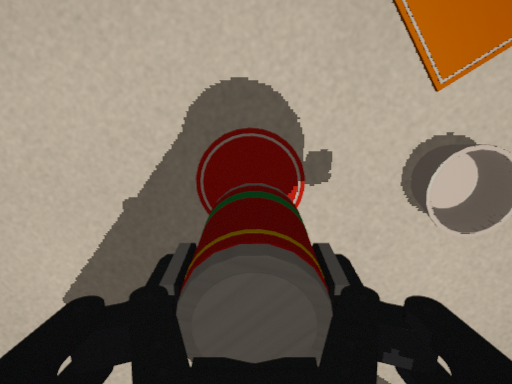

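Wrist view: the red pad's edges are at columns 196 and 304 and its top is at row 128, so its centre is about (250,180) against a predicted (253,183). The pad is therefore at about (0.4535, 0.3405). Lower the can there.

```bash
python3 -m crank '{"rows":[[[-1,0.2,-0.35,2,0,0,0],[-1,0,0,2.5,0,0,0],[-1,0,0,2,0,0,0],[-1,0,0,1,0,0,0],[-1,0,0,0,0,0,0]]]}'
python3 -m crank '{"rows":[[[-1,0,0,0.4,0,0,0],[-1,0,0,0,0,0,0],[-1,0,0,0,0,0,0]]]}'
```

```text
t: 4.7
eef_pos: [0.4524, 0.3386, 0.0604]
eef_rot: [[1.0, -0.001, -0.003], [-0.001, -1.0, -0.003], [-0.003, 0.003, -1.0]]
ft_force: [-1.1, -0.3, -2.5]
grip_width: 0.609
gripper_force: 42.9
t: 4.95
eef_pos: [0.4541, 0.3411, 0.0596]
eef_rot: [[1.0, 0.0, 0.002], [0.0, -1.0, 0.002], [0.002, -0.002, -1.0]]
ft_force: [0.3, 0.6, -1.9]
grip_width: 0.613
gripper_force: 42.9
```

```bash
python3 -m crank '{"rows":[[[-1,0,0,0.4,0,0,0],[-1,0,0,0,0,0,0],[-1,0,0,0,0,0,0]]]}'
python3 -m crank '{"rows":[[[-1,0,0,0.2,0,0,0],[-1,0,0,0,0,0,0],[-1,0,0,0,0,0,0]]]}'
```

```text
t: 5.2
eef_pos: [0.4535, 0.3407, 0.0544]
eef_rot: [[1.0, 0.0, 0.0], [0.0, -1.0, 0.0], [0.0, -0.0, -1.0]]
ft_force: [0.9, 0.2, -2.0]
grip_width: 0.611
gripper_force: 42.9
t: 5.45
eef_pos: [0.4537, 0.3408, 0.0541]
eef_rot: [[1.0, 0.001, 0.001], [0.001, -1.0, 0.001], [0.001, -0.001, -1.0]]
ft_force: [-3.4, -2.6, 9.6]
grip_width: 0.61
gripper_force: 43.8
```

```bash
python3 -m crank '{"rows":[[[1,0,0,0,0,0,0],[1,0,0,0,0,0,0],[1,0,0,0,0,0,0],[1,0,0,0,0,0,0],[1,0,0,-3,0,0,0]]]}'
python3 -m crank '{"rows":[[[1,0,0,-4,0,0,0],[1,0,0,-4,0,0,0],[1,0,0,-4,0,0,0],[1,-0.2,4.1,0,0,0,0],[1,-0.2,4.1,0,0,0,0]]]}' >/dev/null
python3 -m crank '{"rows":[[[1,-0.2,4.1,0,0,0,0],[1,-0.2,4.1,0,0,0,0],[1,-0.2,4.1,0,0,0,0],[1,-0.2,4.1,0,0,0,0],[1,-0.2,4.1,0,0,0,0]]]}' >/dev/null
python3 -m crank '{"rows":[[[1,-0.2,4.1,0,0,0,0],[1,-0.2,4.1,0,0,0,0],[1,-0.2,4.1,0,0,0,0],[1,-0.1,4.1,0,0,0,0],[1,0,0.8,0,0,0,0]]]}' >/dev/null
python3 -m crank '{"rows":[[[1,0,0,0,0,0,0],[1,0,0,0,0,0,0]]]}'
python3 - <<'E'
from h import *
p=arm.camera_params('wrist');f=arm.grab_frame('wrist');cv2.imwrite('pics/w3.png',f[:,:,::-1])
print(proj(p,[[.431,-.1615,.13],[.449,-.326,.103],[.596,.003,.004],[.602,-.17,.004]]))
E
```

```text
t: 5.87
eef_pos: [0.4505, 0.338, 0.0769]
eef_rot: [[1.0, -0.001, -0.009], [-0.001, -1.0, -0.008], [-0.009, 0.008, -1.0]]
ft_force: [-0.4, -0.2, -0.8]
grip_width: 0.999
gripper_force: 0.0
t: 7.28
eef_pos: [0.4324, -0.1187, 0.2021]
eef_rot: [[1.0, -0.002, -0.0], [-0.002, -1.0, 0.0], [-0.0, -0.0, -1.0]]
ft_force: [0.7, 0.7, -0.7]
grip_width: 1.001
gripper_force: 0.0
[[320.64983632 210.6292848 ]
 [547.05410538 173.53554577]
 [113.5557316  -18.68105906]
 [314.24866301 -27.12252289]]
```

View pics/w3.png

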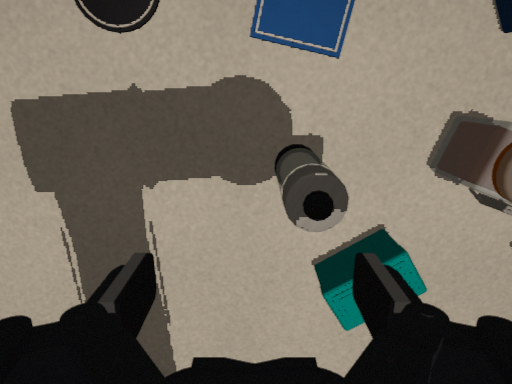

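The wrist view shows the mill button at (318,206), so the mill is at about (0.433, -0.160). The turquoise decoy's nearest corner is at (380,228), so I'll check the clearance for the finger.

Run:
```python
from h import *
p=arm.camera_params('top');img=cv2.imread('pics/top0.png');H,S,V=cv2.split(cv2.cvtColor(img,cv2.COLOR_BGR2HSV))
m=((H>75)&(H<98)&(S>90)).astype(np.uint8);c=max(cv2.findContours(m,0,1)[0],key=cv2.contourArea)
for z in(.06,0.):
    print(np.round(cv2.boxPoints(cv2.minAreaRect(np.array([ray(p,q[0],z)[:2]*1000 for q in c],np.float32)))).tolist())
w=arm.camera_params('wrist')
print([np.round(ray(w,(380,228),z),3).tolist() for z in(0,.06)],[np.round(ray(w,(318,206),.13),3)])
```

```text
[[280.0, -203.0], [326.0, -279.0], [368.0, -253.0], [322.0, -177.0]]
[[279.0, -213.0], [328.0, -293.0], [372.0, -266.0], [323.0, -186.0]]
[[0.364, -0.253, 0.0], [0.39, -0.229, 0.06]] [array([ 0.434, -0.159,  0.13 ])]
```

```bash
python3 -m crank '{"rows":[[[1,0.1,4.1,0,0,0,0],[1,0,0,0,0,0,0],[1,0,0,4,0,0,0],[1,0,0,4,0,0,0],[1,0,0,3.9,0,0,0]]]}' >/dev/null
python3 -m crank '{"rows":[[[1,0,0,0,0,0,0],[1,0,0,0,0,0,0]]]}'
python3 -m crank '{"rows":[[[-1,0,0,0,0,0,0],[-1,0,0,0,0,0,0],[-1,0,0,0,0,0,0],[-1,0,0,0,0,0,0],[-1,0,0,0,0,0,0]]]}' 40
python3 -m crank '{"rows":[[[-1,0,0,0,0,0,0],[-1,0,0,0,0,0,0]]]}' 40
```

```text
t: 7.92
eef_pos: [0.4327, -0.1585, 0.0827]
eef_rot: [[1.0, 0.002, -0.004], [0.002, -1.0, -0.001], [-0.004, 0.0, -1.0]]
ft_force: [0.6, -0.3, 1.2]
grip_width: 1.003
gripper_force: 0.0
t: 8.33
eef_pos: [0.4351, -0.1596, 0.0853]
eef_rot: [[1.0, 0.001, 0.004], [0.001, -1.0, -0.001], [0.004, 0.001, -1.0]]
ft_force: [0.0, 0.5, 7.7]
grip_width: 0.506
gripper_force: 40.1
t: 8.5
eef_pos: [0.4351, -0.1596, 0.0853]
eef_rot: [[1.0, 0.001, 0.004], [0.001, -1.0, -0.001], [0.004, 0.001, -1.0]]
ft_force: [-0.4, -0.5, 8.0]
grip_width: 0.504
gripper_force: 40.0
```

```bash
python3 -m crank '{"rows":[[[-1,0,0,-2,0,0,0],[-1,0,0,-3,0,0,0],[-1,0,0,-3,0,0,0],[-1,2.7,-2.7,0,0,0,0],[-1,2.7,-2.7,0,0,0,0]]]}' >/dev/null
python3 -m crank '{"rows":[[[-1,2.7,-2.7,0,0,0,0],[-1,2.7,-2.7,0,0,0,0],[-1,2.7,-2.7,0,0,0,0],[-1,2.5,-2.7,0,0,0,0],[-1,0,0,0,0,0,0]]]}' >/dev/null
python3 -m crank '{"rows":[[[-1,0,0,0,0,0,0],[-1,0,0,0,0,0,0]]]}'
python3 - <<'E'
from h import *
p=arm.camera_params('wrist');f=arm.grab_frame('wrist');cv2.imwrite('pics/w4.png',f[:,:,::-1])
print(proj(p,[[.596,.004,.004]]))
E
```

```text
t: 9.5
eef_pos: [0.5931, 0.0028, 0.1629]
eef_rot: [[1.0, 0.0, -0.001], [0.0, -1.0, -0.0], [-0.001, 0.0, -1.0]]
ft_force: [-0.6, -0.8, -2.6]
grip_width: 0.504
gripper_force: 41.4
[[253.25353082 172.83275331]]
```

View pics/w4.png

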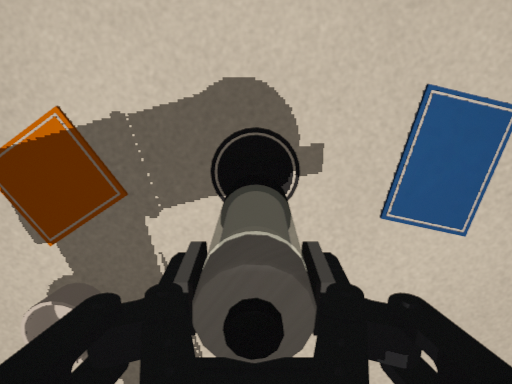

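Wrist view: the black pad's edges are at columns 211 and 299 and its top is at row 127, so its centre is about (255,169.5), giving a position of about (0.598, 0.003). Place the mill.

```bash
python3 -m crank '{"rows":[[[-1,0.5,0,1,0,0,0],[-1,0,0,2,0,0,0],[-1,0,0,2,0,0,0],[-1,0,0,1.5,0,0,0],[-1,0,0,0,0,0,0]]]}' >/dev/null
python3 -m crank '{"rows":[[[-1,0,0,0,0,0,0],[-1,0,0,0,0,0,0]]]}'
python3 -m crank '{"rows":[[[-1,0,0,0.4,0,0,0],[-1,0,0,0,0,0,0],[-1,0,0,0,0,0,0]]]}'
python3 - <<'E'
from h import *
p=arm.camera_params('wrist');f=arm.grab_frame('wrist');cv2.imwrite('pics/w4b.png',f[:,:,::-1])
E
```

```text
t: 10.13
eef_pos: [0.5991, 0.0022, 0.0994]
eef_rot: [[1.0, -0.0, 0.002], [-0.0, -1.0, -0.0], [0.002, 0.0, -1.0]]
ft_force: [-0.1, -0.7, -0.9]
grip_width: 0.505
gripper_force: 41.4
t: 10.38
eef_pos: [0.5987, 0.0027, 0.0947]
eef_rot: [[1.0, 0.0, 0.001], [0.0, -1.0, 0.0], [0.001, -0.0, -1.0]]
ft_force: [-0.1, -0.3, -1.2]
grip_width: 0.507
gripper_force: 41.4
```

```bash
python3 -m crank '{"rows":[[[-1,0,0,0.4,0,0,0],[-1,0,0,0,0,0,0],[-1,0,0,0,0,0,0]]]}'
python3 -m crank '{"rows":[[[-1,0,0,0.2,0,0,0],[-1,0,0,0,0,0,0],[-1,0,0,0,0,0,0]]]}'
```

```text
t: 10.68
eef_pos: [0.5983, 0.0027, 0.09]
eef_rot: [[1.0, 0.0, -0.001], [0.0, -1.0, -0.0], [-0.001, 0.0, -1.0]]
ft_force: [-0.1, 0.3, -1.5]
grip_width: 0.509
gripper_force: 41.4
t: 10.93
eef_pos: [0.5991, 0.0026, 0.0894]
eef_rot: [[1.0, 0.001, 0.002], [0.001, -1.0, -0.0], [0.002, 0.0, -1.0]]
ft_force: [-1.3, -0.0, 5.4]
grip_width: 0.505
gripper_force: 41.7
```

```bash
python3 -m crank '{"rows":[[[1,0,0,0,0,0,0],[1,0,0,0,0,0,0],[1,0,0,0,0,0,0],[1,0,0,0,0,0,0],[1,0,0,-3,0,0,0]]]}' >/dev/null
python3 -m crank '{"rows":[[[1,0,0,-4,0,0,0],[1,0,0,-4,0,0,0],[1,0,0,-3,0,0,0],[1,-1.6,3.6,0,0,0,0],[1,-1.6,3.6,0,0,0,0]]]}' >/dev/null
python3 -m crank '{"rows":[[[1,-1.6,3.6,0,0,0,0],[1,-1.6,3.6,0,0,0,0],[1,-1.6,3.6,0,0,0,0],[1,-1.6,3.6,0,0,0,0],[1,-1.6,3.6,0,0,0,0]]]}' >/dev/null
python3 -m crank '{"rows":[[[1,-1.6,3.6,0,0,0,0],[1,-1.6,3.6,0,0,0,0],[1,0,0,0,0,0,0],[1,0,0,0,0,0,0],[1,0,0,0,0,0,0]]]}'
python3 - <<'E'
from h import *
p=arm.camera_params('wrist');f=arm.grab_frame('wrist');cv2.imwrite('pics/w5.png',f[:,:,::-1])
print(proj(p,[[.449,-.326,.103],[.449,-.326,.08],[.6015,-.3415,.06]]))
E
```

```text
t: 12.6
eef_pos: [0.4544, -0.3213, 0.2281]
eef_rot: [[1.0, -0.001, -0.0], [-0.001, -1.0, 0.0], [-0.0, -0.0, -1.0]]
ft_force: [0.8, -0.2, 0.1]
grip_width: 0.998
gripper_force: 0.0
[[260.55847205 193.02518553]
 [260.10759522 185.32743166]
 [280.20391867  -6.90560704]]
```

View pics/w5.png

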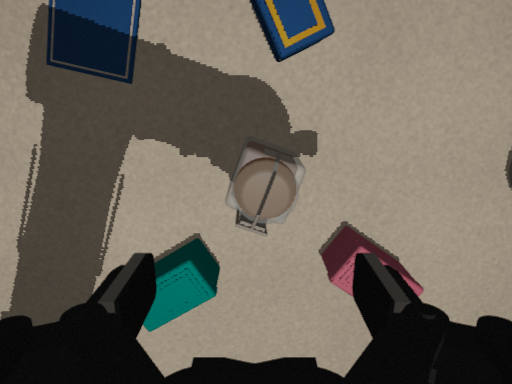

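Wrist view: the jar lid is at (264,189), and the wire and clasp point down to (252,222). Zoom in for the yaw.

Run:
```python
from h import *
f=cv2.imread('pics/w5.png')[125:245,215:325];cv2.imwrite('pics/c5.png',cv2.resize(f,None,fx=5,fy=5,interpolation=cv2.INTER_CUBIC))
```

```text
(no output)
```

View pics/c5.png

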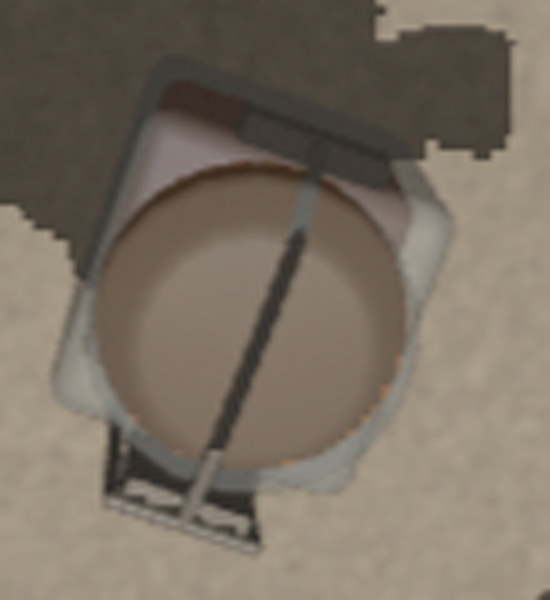

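Run:
```python
from h import *
p=arm.camera_params('wrist');px=lambda x,y:(215+x/5,125+y/5)
a=ray(p,px(310,190),.103)-ray(p,px(190,510),.103);print('yaw wire',np.degrees(np.arctan2(a[1],a[0])))
a=ray(p,px(110,500),.08)-ray(p,px(258,548),.08);print('clasp',np.degrees(np.arctan2(a[1],a[0]))-90)
print('lid',ray(p,px(252,318),.10),np.round(ray(p,px(252,318),.095),4))
print('decoys',np.round(ray(p,(345,224),.06),3),np.round(ray(p,(200,236),.06),3),np.round(ray(p,(345,224),.0),3))
s=arm.read_state();print(np.round(s['joints'],3),np.round(s['eef_pos'],4))
```

```text
yaw wire -19.173191980332707
clasp -19.2491283543998
lid [ 0.4521866 -0.3294172  0.1      ] [ 0.4507 -0.3296  0.095 ]
decoys [ 0.405 -0.408  0.06 ] [ 0.393 -0.268  0.06 ] [ 0.381 -0.425  0.   ]
[-0.333  0.272  0.102 -0.    -1.402  1.905] [ 0.4548 -0.3208  0.2282]
```

Jar is at (0.4515, -0.329) with yaw -0.335. Turn, descend and grip.

```bash
python3 -m crank '{"rows":[[[1,0,0,0,0,0,0.112],[1,0,0,0,0,0,0.112],[1,0,0,0,0,0,0.111],[1,0,0.85,0,0,0,0],[1,0,0,0,0,0,0]]]}' >/dev/null
python3 -m crank '{"rows":[[[1,0,0,4,0,0,0],[1,0,0,4,0,0,0],[1,0,0,2,0,0,0],[1,0,0,0,0,0,0],[1,0,0,0,0,0,0]]]}'
```

```text
t: 13.48
eef_pos: [0.4515, -0.3293, 0.1282]
eef_rot: [[0.945, -0.326, -0.002], [-0.326, -0.945, -0.0], [-0.002, 0.001, -1.0]]
ft_force: [0.8, 0.6, 0.8]
grip_width: 0.998
gripper_force: 0.0
```

```bash
python3 -m crank '{"rows":[[[1,0,0,3,0,0,0],[1,0,0,3,0,0,0],[1,0,0,1.9,0,0,0],[1,0,0,0,0,0,0],[1,0,0,0,0,0,0]]]}'
python3 -m crank '{"rows":[[[-1,0,0,0,0,0,0],[-1,0,0,0,0,0,0],[-1,0,0,0,0,0,0],[-1,0,0,0,0,0,0],[-1,0,0,0,0,0,0]]]}' 50
python3 -m crank '{"rows":[[[-1,0,0,-2,0,0,0],[-1,0,0,-3,0,0,0],[-1,0,0,-4,0,0,0],[-1,0,0,-4,0,0,0],[-1,0,0,-3,0,0,0]]]}' 50
```

```text
t: 13.9
eef_pos: [0.4529, -0.33, 0.0511]
eef_rot: [[0.945, -0.327, 0.001], [-0.327, -0.945, -0.002], [0.002, 0.001, -1.0]]
ft_force: [-0.0, 0.8, 0.6]
grip_width: 1.0
gripper_force: 0.0
t: 14.32
eef_pos: [0.4536, -0.3305, 0.052]
eef_rot: [[0.945, -0.328, 0.005], [-0.328, -0.945, -0.003], [0.005, 0.001, -1.0]]
ft_force: [0.6, -0.7, 7.2]
grip_width: 0.671
gripper_force: 55.1
t: 14.73
eef_pos: [0.4519, -0.3296, 0.2133]
eef_rot: [[0.945, -0.328, 0.003], [-0.328, -0.945, -0.002], [0.003, 0.001, -1.0]]
ft_force: [1.0, 0.2, -2.8]
grip_width: 0.676
gripper_force: 54.9
```

```bash
python3 -m crank '{"rows":[[[-1,0,0,0,0,0,0.11],[-1,0,0,0,0,0,0.11],[-1,0,0,0,0,0,0.11],[-1,0,0,0,0,0,0.11],[-1,0,0,0,0,0,0.11]]]}' >/dev/null
python3 -m crank '{"rows":[[[-1,0,0,0,0,0,0.105],[-1,0,0,0,0,0,0],[-1,-2.7,-3.0,0,0,0,0],[-1,-2.7,-3.0,0,0,0,0],[-1,-2.7,-3.0,0,0,0,0]]]}'
python3 -m crank '{"rows":[[[-1,-2.7,-3.0,0,0,0,0],[-1,-2.7,-3.0,0,0,0,0],[-1,-2.7,-3.0,0,0,0,0],[-1,-2.7,-3.0,0,0,0,0],[-1,-2.7,-3.0,0,0,0,0]]]}' >/dev/null
python3 -m crank '{"rows":[[[-1,-2.7,-3.0,0,0,0,0],[-1,-2.7,-3.0,0,0,0,0],[-1,-2.7,-3.0,0,0,0,0],[-1,-2.7,-3.0,0,0,0,0],[-1,-2.7,-3.0,0,0,0,0]]]}' >/dev/null
python3 -m crank '{"rows":[[[-1,0,0,0,0,0,0],[-1,0,0,0,0,0,0]]]}'
```

```text
t: 15.57
eef_pos: [0.4822, -0.2111, 0.2092]
eef_rot: [[0.55, -0.835, -0.0], [-0.835, -0.55, 0.001], [-0.001, -0.0, -1.0]]
ft_force: [0.8, 0.4, -2.6]
grip_width: 0.67
gripper_force: 55.1
t: 16.57
eef_pos: [0.5849, 0.1803, 0.2083]
eef_rot: [[0.554, -0.833, -0.002], [-0.833, -0.554, -0.0], [-0.001, 0.002, -1.0]]
ft_force: [-0.8, 0.2, -3.3]
grip_width: 0.668
gripper_force: 55.5
```

Run:
```python
from h import *
p=arm.camera_params('wrist');f=arm.grab_frame('wrist');cv2.imwrite('pics/w6.png',f[:,:,::-1])
c,s=np.cos(-.99),np.sin(-.99)
P=[[.589+c*a-s*b,.185+s*a+c*b,.004] for a,b in((.047,.047),(.047,-.047),(-.047,-.047),(-.047,.047))]
print(proj(p,P),cv2.Rodrigues(np.array(p['rvec'],float))[0].tolist())
import json;json.dump({k:np.array(v).tolist() for k,v in p.items()},open('w6.json','w'))
```

```text
[[199.33243686 119.52864116]
 [295.01783204 120.16466803]
 [291.28519835 210.20859243]
 [202.95005522 209.67195374]] [[-0.83242135509892, -0.5541431514188055, 0.00023518272114782246], [-0.5295726732243711, 0.7956369690564555, 0.2941336384105871], [-0.1631792613945507, 0.24471857552358225, -0.9557642739946066]]
```

View pics/w6.png

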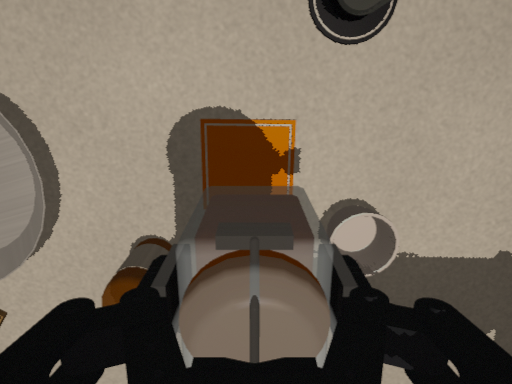

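Wrist view: the orange pad's far corners are at (201,119) and (296,120), predicted at (199,119.5) and (295,120), and the yaw matches. The bottle at (140,270) and ramekin at (360,245) are clear. Lower the jar.

```bash
python3 -m crank '{"rows":[[[-1,-0.15,-0.5,3,0,0,0],[-1,0,0,4,0,0,0],[-1,0,0,4,0,0,0],[-1,0,0,2.5,0,0,0],[-1,0,0,0,0,0,0]]]}' >/dev/null
python3 -m crank '{"rows":[[[-1,0,0,0.5,0,0,0],[-1,0,0,0,0,0,0],[-1,0,0,0,0,0,0]]]}'
python3 -m crank '{"rows":[[[-1,0,0,0.4,0,0,0],[-1,0,0,0,0,0,0],[-1,0,0,0,0,0,0]]]}'
python3 -m crank '{"rows":[[[-1,0,0,0.2,0,0,0],[-1,0,0,0,0,0,0],[-1,0,0,0,0,0,0]]]}'
```

```text
t: 17.28
eef_pos: [0.59, 0.1823, 0.072]
eef_rot: [[0.549, -0.836, 0.004], [-0.836, -0.549, 0.002], [0.001, -0.004, -1.0]]
ft_force: [-1.0, -0.9, -2.3]
grip_width: 0.671
gripper_force: 55.5
t: 17.53
eef_pos: [0.5887, 0.1822, 0.066]
eef_rot: [[0.549, -0.836, 0.001], [-0.836, -0.549, 0.001], [0.0, -0.001, -1.0]]
ft_force: [-0.1, 0.4, -2.7]
grip_width: 0.674
gripper_force: 55.6
t: 17.78
eef_pos: [0.5885, 0.1821, 0.0632]
eef_rot: [[0.549, -0.836, -0.0], [-0.836, -0.549, -0.0], [0.0, 0.0, -1.0]]
ft_force: [0.2, -0.0, -3.5]
grip_width: 0.672
gripper_force: 55.6
```

```bash
python3 -m crank '{"rows":[[[-1,-0.15,-0.1,0.5,0,0,0],[-1,0,0,0,0,0,0],[-1,0,0,0,0,0,0]]]}'
python3 -m crank '{"rows":[[[-1,0,0,0.3,0,0,0],[-1,0,0,0,0,0,0],[-1,0,0,0,0,0,0]]]}'
```

```text
t: 18.03
eef_pos: [0.5882, 0.1839, 0.0577]
eef_rot: [[0.549, -0.836, -0.001], [-0.836, -0.549, -0.001], [-0.0, 0.001, -1.0]]
ft_force: [0.0, -1.0, -2.8]
grip_width: 0.674
gripper_force: 55.6
t: 18.28
eef_pos: [0.5889, 0.1841, 0.0562]
eef_rot: [[0.549, -0.836, 0.001], [-0.836, -0.549, 0.0], [0.0, -0.001, -1.0]]
ft_force: [-1.9, 0.4, 3.2]
grip_width: 0.678
gripper_force: 56.4
```

```bash
python3 -m crank '{"rows":[[[1,0,0,0,0,0,0],[1,0,0,0,0,0,0],[1,0,0,0,0,0,0],[1,0,0,0,0,0,0],[1,0,0,-2,0,0,0]]]}'
python3 -m crank '{"rows":[[[1,0,0,-3,0,0,0],[1,0,0,-4,0,0,0],[1,0,0,-4,0,0,0],[1,0,0,-3,0,0,0],[1,0,0,0,0,0,-0.117]]]}' >/dev/null
python3 -m crank '{"rows":[[[1,0,0,0,0,0,-0.117],[1,0,0,0,0,0,-0.117],[1,0,0,0,0,0,-0.117],[1,0,0,0,0,0,-0.117],[1,0,0,0,0,0,-0.117]]]}' >/dev/null
python3 -m crank '{"rows":[[[1,0,0,0,0,0,-0.117],[1,0,0,0,0,0,-0.117],[1,0,0,0,0,0,-0.117],[1,0,0,0,0,0,-0.117],[1,0,0,0,0,0,-0.117]]]}' >/dev/null
python3 -m crank '{"rows":[[[1,0,0,0,0,0,-0.117],[1,0,0,0,0,0,0],[1,-1.66,3.6,0,0,0,0],[1,-1.66,3.6,0,0,0,0],[1,-1.66,3.6,0,0,0,0]]]}'
python3 -m crank '{"rows":[[[1,-1.66,3.6,0,0,0,0],[1,-1.66,3.6,0,0,0,0],[1,-1.66,3.6,0,0,0,0],[1,-1.66,3.6,0,0,0,0],[1,-1.66,3.6,0,0,0,0]]]}' >/dev/null
python3 -m crank '{"rows":[[[1,-1.66,3.6,0,0,0,0],[1,-1.66,3.6,0,0,0,0],[1,-1.66,3.6,0,0,0,0],[1,-1.66,3.6,0,0,0,0],[1,-1.66,3.6,0,0,0,0]]]}' >/dev/null
python3 -m crank '{"rows":[[[1,0,0,0,0,0,0],[1,0,0,0,0,0,0]]]}'
python3 - <<'E'
from h import *
import json
p=arm.camera_params('wrist');f=arm.grab_frame('wrist');cv2.imwrite('pics/w7.png',f[:,:,::-1])
print(proj(p,[[.6015,-.3415,.06],[.602,-.1695,.004]]))
json.dump({k:np.array(v).tolist() for k,v in p.items()},open('w7.json','w'))
E
```

```text
t: 18.7
eef_pos: [0.586, 0.1829, 0.0713]
eef_rot: [[0.548, -0.836, -0.007], [-0.836, -0.548, -0.003], [-0.002, 0.008, -1.0]]
ft_force: [-1.0, 0.2, -0.6]
grip_width: 0.999
gripper_force: 0.0
t: 20.37
eef_pos: [0.5862, 0.0641, 0.2151]
eef_rot: [[0.916, 0.4, -0.0], [0.4, -0.916, -0.0], [-0.0, 0.0, -1.0]]
ft_force: [1.4, -0.5, 0.5]
grip_width: 1.0
gripper_force: 0.0
t: 21.37
eef_pos: [0.5785, -0.3337, 0.2142]
eef_rot: [[0.918, 0.396, -0.001], [0.396, -0.918, 0.0], [-0.001, -0.001, -1.0]]
ft_force: [-0.1, 0.0, -0.3]
grip_width: 1.0
gripper_force: 0.0
[[274.0587504  157.53347818]
 [108.51724368  76.22873774]]
```

View pics/w7.png

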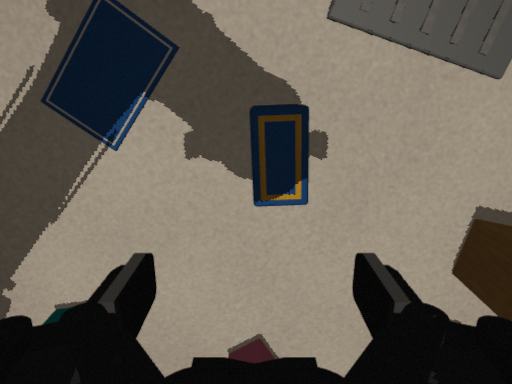

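The wrist view shows the tin almost aligned, its lid running from (250,106) to (308,205), with the blue pad's corners at (178,47), (117,150), (42,98) and (~97,-3). Now the exact numbers.

Run:
```python
from h import *
import json
p={k:np.array(v) for k,v in json.load(open('w7.json')).items()}
img=cv2.imread('pics/w7.png');H,S,V=cv2.split(cv2.cvtColor(img,cv2.COLOR_BGR2HSV))
for n,m,b,z in(('brass',(H>10)&(H<30)&(S>120),(245,95,315,212),.06),('tin',(S>120)&(((H>100)&(H<130))|((H>10)&(H<30))),(240,98,318,215),.06),('bluepad',(S>120)&(H>100)&(H<130),(30,0,190,160),.004)):
    k=np.zeros(m.shape,np.uint8);k[b[1]:b[3],b[0]:b[2]]=m[b[1]:b[3],b[0]:b[2]]
    W=np.array([ray(p,(x,y),z)[:2]*1000 for y,x in np.argwhere(k)],np.float32);print(n,cv2.minAreaRect(W))
C=np.array([ray(p,c,.004)[:2] for c in((178,47),(117,150),(42,98))]);a=C[0]-C[1];print('pad',np.round(C,3).tolist(),'long yaw',np.degrees(np.arctan2(a[1],a[0])),np.linalg.norm(a),'ctr',(C[0]+C[2])/2)
```

```text
brass ((602.6303100585938, -346.1754150390625), (74.1117935180664, 35.40473175048828), 25.60445213317871)
tin ((603.6858520507812, -345.5081787109375), (87.42101287841797, 47.7690315246582), 25.9505558013916)
bluepad ((603.1528930664062, -168.5511474609375), (84.12139892578125, 121.05692291259766), 77.4229736328125)
pad [[0.653, -0.222], [0.536, -0.198], [0.557, -0.115]] long yaw -11.955369826475565 0.11954561176996227 ctr [ 0.60482563 -0.16872719]
```

```bash
python3 -m crank '{"rows":[[[1,0,0,0,0,0,-0.043],[1,1.7,2.2,0,0,0,0],[1,0,0,4,0,0,0],[1,0,0,4,0,0,0],[1,0,0,3,0,0,0]]]}' >/dev/null
python3 -m crank '{"rows":[[[1,0,0,0,0,0,0],[1,0,0,0,0,0,0]]]}'
```

```text
t: 22.0
eef_pos: [0.6037, -0.3424, 0.1046]
eef_rot: [[0.897, 0.442, -0.003], [0.442, -0.897, 0.0], [-0.003, -0.002, -1.0]]
ft_force: [0.6, 0.2, 1.5]
grip_width: 1.003
gripper_force: 0.0
```

```bash
python3 -m crank '{"rows":[[[1,-0.2,0.25,3,0,0,0],[1,0,0,3,0,0,0],[1,0,0,1.7,0,0,0],[1,0,0,0,0,0,0],[1,0,0,0,0,0,0]]]}'
python3 -m crank '{"rows":[[[-1,0,0,0,0,0,0],[-1,0,0,0,0,0,0],[-1,0,0,0,0,0,0],[-1,0,0,0,0,0,0],[-1,0,0,0,0,0,0]]]}' 40
python3 -m crank '{"rows":[[[-1,0,0,-2,0,0,0],[-1,0,0,-3,0,0,0],[-1,0,0,-3,0,0,0],[-1,0,0,-3,0,0,0],[-1,0,0,0,0,0,0.11]]]}' 40
```

```text
t: 22.42
eef_pos: [0.605, -0.3471, 0.0311]
eef_rot: [[0.897, 0.442, 0.003], [0.442, -0.897, -0.002], [0.001, 0.003, -1.0]]
ft_force: [-0.2, -0.9, 0.6]
grip_width: 0.997
gripper_force: 0.0
t: 22.83
eef_pos: [0.6048, -0.3472, 0.0308]
eef_rot: [[0.897, 0.442, 0.003], [0.442, -0.897, -0.002], [0.002, 0.003, -1.0]]
ft_force: [-0.5, 1.2, 5.9]
grip_width: 0.58
gripper_force: 42.3
t: 23.25
eef_pos: [0.6063, -0.3488, 0.1469]
eef_rot: [[0.94, 0.341, 0.011], [0.341, -0.94, -0.007], [0.008, 0.01, -1.0]]
ft_force: [0.1, -0.5, -0.2]
grip_width: 0.58
gripper_force: 42.2
```

```bash
python3 -m crank '{"rows":[[[-1,0,0,0,0,0,0.1126],[-1,0,0,0,0,0,0.1126],[-1,0,0,0,0,0,0.1126],[-1,0,0,0,0,0,0.1126],[-1,0,0,0,0,0,0.1126]]]}' >/dev/null
python3 -m crank '{"rows":[[[-1,-0.76,-3.5,0,0,0,0],[-1,-0.76,-3.5,0,0,0,0],[-1,-0.76,-3.5,0,0,0,0],[-1,-0.76,-3.5,0,0,0,0],[-1,-0.76,-3.5,0,0,0,0]]]}' >/dev/null
python3 -m crank '{"rows":[[[-1,0,0,0,0,0,0],[-1,0,0,0,0,0,0],[-1,0,0,0,0,0,0]]]}'
python3 - <<'E'
from h import *
p=arm.camera_params('wrist');f=arm.grab_frame('wrist');cv2.imwrite('pics/w8.png',f[:,:,::-1])
c,s=np.cos(-.215),np.sin(-.215)
print(proj(p,[[.604+c*a-s*b,-.1685+s*a+c*b,.004] for a,b in((.061,.042),(.061,-.042))]))
E
```

```text
t: 24.33
eef_pos: [0.6039, -0.1677, 0.1386]
eef_rot: [[0.977, -0.214, 0.0], [-0.214, -0.977, -0.0], [0.0, 0.0, -1.0]]
ft_force: [-0.1, -0.1, -2.4]
grip_width: 0.58
gripper_force: 42.6
[[201.03637995 106.65778483]
 [309.8398797  106.65115737]]
```

View pics/w8.png

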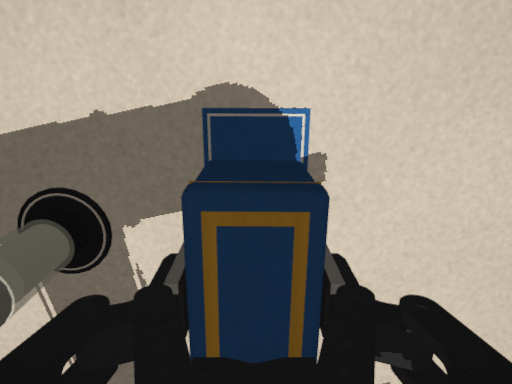

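Wrist view: the blue pad's far corners are at (203,108) and (310,108), predicted at (201,107) and (310,107), and the tin is square to it. Lower it.

```bash
python3 -m crank '{"rows":[[[-1,0,0.1,2,0,0,0],[-1,0,0,3,0,0,0],[-1,0,0,3,0,0,0],[-1,0,0,1,0,0,0],[-1,0,0,0,0,0,0]]]}' >/dev/null
python3 -m crank '{"rows":[[[-1,0,0,0.5,0,0,0],[-1,0,0,0,0,0,0],[-1,0,0,0,0,0,0]]]}'
python3 -m crank '{"rows":[[[-1,0,0,0.4,0,0,0],[-1,0,0,0,0,0,0],[-1,0,0,0,0,0,0]]]}'
```

```text
t: 25.05
eef_pos: [0.6048, -0.169, 0.045]
eef_rot: [[0.977, -0.214, 0.003], [-0.214, -0.977, -0.001], [0.003, -0.0, -1.0]]
ft_force: [0.4, -0.3, -2.7]
grip_width: 0.586
gripper_force: 42.6
t: 25.3
eef_pos: [0.6038, -0.1686, 0.0396]
eef_rot: [[0.977, -0.214, 0.0], [-0.214, -0.977, -0.0], [0.0, -0.0, -1.0]]
ft_force: [0.0, 0.3, -1.2]
grip_width: 0.584
gripper_force: 42.6
```

```bash
python3 -m crank '{"rows":[[[-1,0,0,0.4,0,0,0],[-1,0,0,0,0,0,0],[-1,0,0,0,0,0,0]]]}'
python3 -m crank '{"rows":[[[-1,0,0,0.25,0,0,0],[-1,0,0,0,0,0,0],[-1,0,0,0,0,0,0]]]}'
```

```text
t: 25.55
eef_pos: [0.6036, -0.1686, 0.0352]
eef_rot: [[0.977, -0.214, -0.0], [-0.214, -0.977, -0.0], [-0.0, 0.0, -1.0]]
ft_force: [-0.2, 0.1, -0.4]
grip_width: 0.579
gripper_force: 42.6
t: 25.8
eef_pos: [0.6038, -0.1686, 0.0349]
eef_rot: [[0.977, -0.214, 0.001], [-0.214, -0.977, -0.001], [0.001, 0.0, -1.0]]
ft_force: [-5.9, 2.8, 10.4]
grip_width: 0.583
gripper_force: 43.9
```

```bash
python3 -m crank '{"rows":[[[1,0,0,0,0,0,0],[1,0,0,0,0,0,0],[1,0,0,0,0,0,0],[1,0,0,0,0,0,0],[1,0,0,-2,0,0,0]]]}'
python3 -m crank '{"rows":[[[1,0,0,-4,0,0,0],[1,0,0,-4,0,0,0],[1,0,0,-4,0,0,0],[1,0,0,-4,0,0,0],[1,-3,3,0,0,0,0]]]}' >/dev/null
python3 -m crank '{"rows":[[[1,-3,2.5,0,0,0,0],[1,-3,2.5,0,0,0,0],[1,-3,2.5,0,0,0,0],[1,-3,2.5,0,0,0,0],[1,-3,2.5,0,0,0,0]]]}' >/dev/null
python3 -m crank '{"rows":[[[1,-3,2.5,0,0,0,0],[1,-3,2.5,0,0,0,0],[1,0,0,0,0,0,0],[1,0,0,0,0,0,0]]]}'
python3 - <<'E'
from h import *
ims={}
for n in('top','side'):
    f=arm.grab_frame(n)[:,:,::-1];ims[n]=f;cv2.imwrite(f'pics/{n}9.png',f)
a=cv2.resize(ims['top'][110:240,85:335],None,fx=3,fy=3,interpolation=cv2.INTER_CUBIC);b=cv2.resize(ims['side'][60:245,140:390],None,fx=3,fy=3,interpolation=cv2.INTER_CUBIC)
cv2.imwrite('pics/t9c.png',a);cv2.imwrite('pics/s9c.png',b)
p=arm.camera_params('top');q=arm.camera_params('side')
T={'can':(.4535,.3405,.093),'mill':(.598,.003,.134),'jar':(.588,.184,.107),'tin':(.6035,-.169,.064)}
for k,v in T.items(): print(k,'top crop',np.round((proj(p,[v])[0]-[85,110])*3),'side crop',np.round((proj(q,[v])[0]-[140,60])*3))
E
```

```text
t: 26.22
eef_pos: [0.6009, -0.1681, 0.0487]
eef_rot: [[0.977, -0.215, -0.008], [-0.215, -0.977, 0.002], [-0.008, 0.0, -1.0]]
ft_force: [-0.3, 0.1, -2.3]
grip_width: 1.001
gripper_force: 0.0
t: 27.38
eef_pos: [0.3245, -0.3178, 0.2132]
eef_rot: [[0.976, -0.217, 0.001], [-0.217, -0.976, -0.0], [0.001, 0.0, -1.0]]
ft_force: [0.8, -0.0, -0.2]
grip_width: 0.998
gripper_force: 0.0
can top crop [ 73. 257.] side crop [ 85. 161.]
mill top crop [446.  88.] side crop [410. 233.]
jar top crop [248. 108.] side crop [282. 169.]
tin top crop [628. 104.] side crop [541. 386.]
```

View pics/t9c.png

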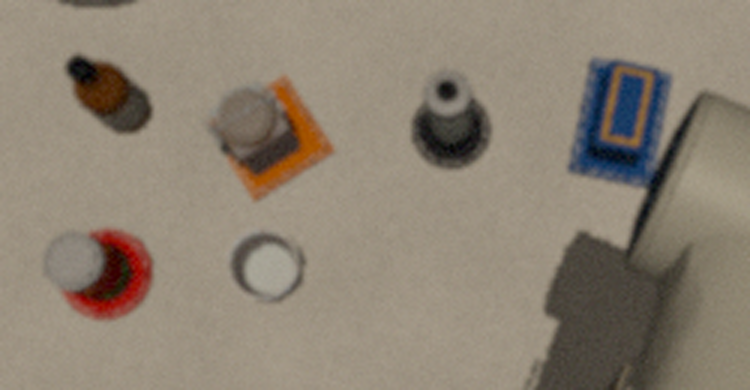

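View pics/s9c.png

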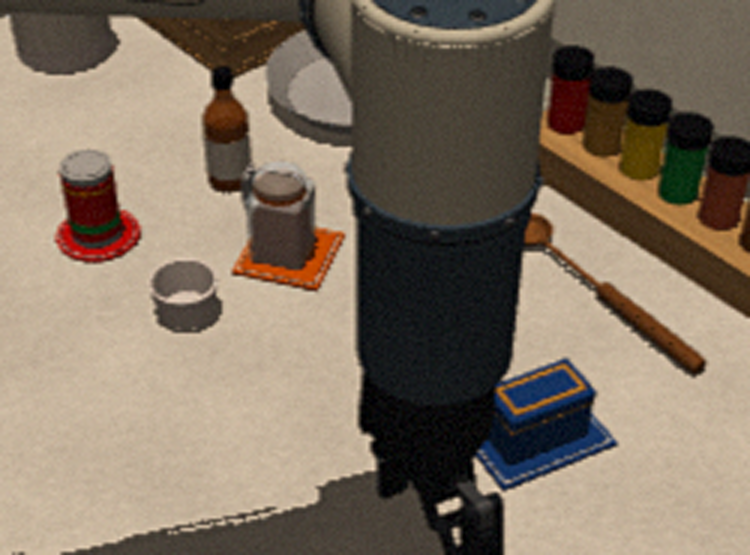

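The top and side crops show all four items upright and on their pads, with the bottle and ramekin in place. The jar lid is at (250,117) against an expected (248,108), so I'll check the jar's centring numerically from above with the wrist camera.

```bash
python3 -m crank '{"rows":[[[1,1.1,-3.9,-0.3,0,0,0],[1,1.1,-3.9,-0.3,0,0,0],[1,1.1,-3.9,-0.3,0,0,0],[1,1.1,-3.9,-0.3,0,0,0],[1,1.1,-3.9,-0.3,0,0,0]]]}' >/dev/null
python3 -m crank '{"rows":[[[1,1.1,-3.9,-0.3,0,0,0],[1,1.1,-3.9,-0.3,0,0,0],[1,1.1,-3.9,-0.3,0,0,0],[1,1.1,-3.9,-0.3,0,0,0],[1,1.1,-3.9,-0.3,0,0,0]]]}' >/dev/null
python3 -m crank '{"rows":[[[1,1.1,-3.9,-0.3,0,0,0],[1,1.1,-3.9,0,0,0,0],[1,1.1,-3.9,0,0,0,0],[1,0,0,0,0,0,0],[1,0,0,0,0,0,0]]]}'
cat >> h.py <<'E'
def orange(n):
    p=arm.camera_params('wrist');f=arm.grab_frame('wrist')[:,:,::-1].copy();cv2.imwrite(f'pics/{n}.png',f)
    H,S,V=cv2.split(cv2.cvtColor(f,cv2.COLOR_BGR2HSV));m=((S>150)&(H<20)&(V>60)).astype(np.uint8);m[260:]=0
    W=np.array([ray(p,(x,y),.004)[:2]*1000 for y,x in np.argwhere(m)],np.float32)
    r=cv2.minAreaRect(W);print('orange',r,len(W))
    g=cv2.GaussianBlur(cv2.cvtColor(f,cv2.COLOR_BGR2GRAY),(5,5),0)
    u=proj(p,[[.588,.184,.098],[.588,.184,.084]]);print('pred lid',u)
    c=cv2.HoughCircles(g,cv2.HOUGH_GRADIENT,1.5,20,param1=60,param2=20,minRadius=22,maxRadius=48)
    for x,y,rr in c[0][:12]:
        if np.hypot(x-u[0,0],y-u[0,1])<30: print('circ',x,y,rr,np.round(ray(p,(x,y),.098),4))
E
python3 -c "
from h import *
orange('w10')"
```

```text
t: 28.73
eef_pos: [0.5747, 0.1508, 0.2437]
eef_rot: [[0.978, -0.21, -0.003], [-0.21, -0.978, -0.001], [-0.002, 0.002, -1.0]]
ft_force: [-0.2, -0.4, 0.6]
grip_width: 1.0
gripper_force: 0.0
orange ((590.5157470703125, 266.3076171875), (165.67967224121094, 271.2421875), 17.35970687866211) 5219
pred lid [[212.64055048 172.52440703]
 [214.47155977 168.82906593]]
circ 215.25 150.75 47.050003 [0.6056 0.1773 0.098 ]
circ 209.25 174.75 33.85 [0.5867 0.1873 0.098 ]
circ 231.75 164.25 42.1 [0.5916 0.1665 0.098 ]
circ 194.25 155.25 28.75 [0.6056 0.1954 0.098 ]
```

Run:
```python
from h import *
p=arm.camera_params('wrist');f=cv2.imread('pics/w10.png')
H,S,V=cv2.split(cv2.cvtColor(f,cv2.COLOR_BGR2HSV));m=((S>170)&(H<20)&(V>60)).astype(np.uint8);m[260:]=0
n,l,st,ce=cv2.connectedComponentsWithStats(m)
for i in range(1,n):
    if st[i,4]>60:print(i,st[i],ce[i].round())
k=np.isin(l,[i for i in range(1,n) if st[i,4]>60 and np.hypot(*(ce[i]-[213,160]))<75])
W=np.array([ray(p,(x,y),.004)[:2]*1000 for y,x in np.argwhere(k)],np.float32)
r=cv2.minAreaRect(W);print('orange',r,len(W))
```

```text
1 [163  91 118 117 779] [226. 137.]
2 [ 171   99  103   72 1946] [227. 133.]
3 [  20  144   57   53 2144] [ 50. 170.]
6 [101 251  34   9 110] [118. 254.]
orange ((589.1207275390625, 182.95169067382812), (93.85490417480469, 93.7409439086914), 33.13997268676758) 2725
```

The jar is about 4.5 mm off its pad's centre: the pad measures 93.8 mm and sits at (0.589, 0.183), and the lid is at (0.587, 0.187). That is well inside tolerance, and the arm is clear. Handing in.

```bash
python3 -c "
from rig import arm
print(arm.sign_off())"
```

```text
the job is handed in; nothing more can be done
None
```

The can, mill, jar and tin are on their pads, upright and let go, and the job is handed in at about 29 s on the robot clock. No verdict came back; by my last camera measurements each is within about 5 mm of its pad's centre, and the bottle and ramekin look unmoved.

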